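Shut the servo test box and hold its spring handle at the set pointer

ROBOT

A 6-joint arm with a two-finger parallel gripper is mounted at the origin on a cart in front of the work surface, level with it; the furniture and walls round the work are solid. World frame = base frame: x ahead of the robot, y to its left, z up, the work surface at z = 0. Lengths are in m, angles in rad, forces in N, time in s.
With the tool pointing down it reaches from about 0.325 to 0.875 m from the base axis. Payload 4.4 kg.
Tool frame: the origin (TCP) lies midway between the tips of the shut fingers; the grasp point (between the pads) lies 19 mm behind it; z points along the fingers, y is the line along which they close (so a half turn about z gives the same grasp; the last joint's range is limited). The gripper opens to 85 mm and grips with 20 to 120 N. Pads are 22 mm wide; open, the fingers measure 114 mm over their backs; the gripper's body (76 mm by 85 mm) begins 54 mm behind the grasp point. The pads swing forward as they close: fully open they stand 13 mm farther back than shut.
Start: joints at [-1.26, 0.207, 1.542, -0, 1.393, -0.15], TCP at [0.256, -0.515, 0.231] pointing down, gripper open.
Joint ranges: [-2.73, 2.73], [-0.86, 2.22], [0.23, 2.46], [-1.11, 4.25], [0.08, 2.63], [-2.82, 2.82]. Speed limits (rad/s): [2.79, 2.79, 3.14, 3.14, 3.14, 3.14].

INTERFACE

Orientations are given as a unit quaternion [x, y, z, w].
In Python, from bench import * gives the robot as it stands.
- The arm moves only by the shell command python3 -m pendant 'ROWS' [FORCE]. ROWS is JSON, a list that holds one entry, the list of rows, each a list of 7 numbers: the shift along the tool's x, y, z in cm, then the turn, a rotation vector about the tool's x, y, z in rad, then the closure, from -1 (fully open) to 1 (shut). In form: [[[dx, dy, dz, wx, wy, wz, gripper], ...]]. A call has 1 to 12 rows; each row shifts and turns the commanded pose from where the row before left it, along the tool's axes as they then stand; what a row does not reach is not made up. A row lasts 1/10 s, in which the tool goes at most 50 mm and 8.59 degrees, less where a joint would pass 70% of its speed; a pose out of reach is approached as far as the arm can. A call is refused whole if a number of a shift passes 5 or a number of a turn 0.15, either way. A call with a gripper value outside its range is refused whole. The fingers move at their own pace and stop on an object; FORCE is the grip in N (left out, the last holds). Time passes only in rows, so rows that do not move let the fingers close. It gives the time, the measured TCP pose, the force, the opening and the grip force at its end, in the units of the state.
- read_state(): the state, without advancing time (a new reading comes with each control period).
- read_camera(name): name is "side" or "top" or "wrist"; returns a dict with "pixels" (420x560x3 uint8, red, green, blue), "fx", "fy", "cx", "cy" (pixels), "rvec" (rotation vector, rad) and "tvec" (3), from world to camera coordinates, as OpenCV has them. Camera axes: x right, y down, z forward; pixel columns grow to the right and rows downward; lengths in m; the calibration is good to about 2 mm. The wrist camera is an equidistant fisheye: a pixel r from the principal point sees the ray r / f radians off the axis. A picture is of the moment at which its call begins. There is no depth.
- hand_in(): hands the job in; it is judged then, once.
The state is a dict: "time": time; "q": joint angles; "dq": joint speeds; "tau": joint torques, N m; "eef_pos": TCP position; "tcp_rot": TCP orientation; "ft_force": force on the tool from outside, world axes, zero at the start; "torque": the same for the moment, N m; "finger_gap": finger opening in m; "grasp_force": force on a finger pad.
Only numpy, scipy, OpenCV 4.12 (cv2) and the standard library are available. Lean on these libraries where they do the work, as an engineer would, in place of code of your own. Each camera call takes 0.05 s, during which the arm holds its last target. There are 200 camera calls.

TASK

A servo is loaded in the bench test station: first shut the box's hinged lid fully over it, and only then draw the spring-return T-handle beside the box out towards you until the pointer on its carriage is level with the set pointer on the rule, and hold it there. The handle springs back if let go, so the program finishes while still holding it on the mark; leave the battery pack and the two nuts beside the station where they are.

Things in the scene. Friction and masses are not known exactly. Their poses are not given: they have to be found in the camera images.
- test_station: Fixed station: dark steel plate, x -130 to +100, y -135 to +130 mm, 12 mm thick; grey open box on its left half, spring slide with T-handle on its right. Origin at bench height; z up, x away from the robot (yaw -0.35 to +0.15), y left. Box 120 x 125 x 65 mm, walls 5, centre x +30, y +55, rim 77 mm above bench. Spring housing x +10 to +100, y -83 to -47, top 51 mm above bench.
- box_lid (a joint): Angle of the aluminium lid of the box, rad: 0 = shut flat on the rim, grows as it opens upward and away from the robot; starts 0.8 to 1.3. The hinge is stiff (0.13 N m), so the lid stays at the angle it is left at; it closes under a push of 1 to 3 N near its free edge on the outer face.
- box_lid_hinge (a point): Middle of the lid's hinge line, which runs along station y at the box's far rim: station x +90, y +55 mm, 77.5 mm above the bench. The lid plate is 8 mm thick above (outside) this line, 125 mm wide along the hinge, and reaches 120 mm from the hinge to its free edge.
- box_lid_handle (a point): Top part of the black knob on the lid's outer face: 90 mm from the hinge, on the lid's centre line, 35 mm out from the outer face (43 mm from the hinge plane). The knob is 28 mm wide and 43 mm high; the lid's outer face is bare on either side of it.
- servo: Loose black hobby servo, about 30 x 102 x 46 mm with its lead, lying inside the box on its floor; origin at the centre of its underside. It stays below the rim and needs no handling.
- pull_slide (a joint): Travel of the T-handle's carriage, m: 0 = home, grows as it is drawn along station -x (towards the robot), end stop at 0.075. The return spring pulls with about 4 N at home and 180 N/m more as it comes out (9 to 14 N at the set pointer).
- pull_grip (a point): Centre of the black T-handle's horizontal bar: 16 mm thick round bar, 60 mm long along station y, its axis 90 mm above the bench, on a 12 mm upright post on the aluminium carriage (40 x 40 mm, top 36 mm above the bench). It moves with the carriage; station y -65 mm, station x -15 mm at home.
- pull_pointer (a point): Tip of the thin black pointer that sticks out of the carriage's right side towards the rule. It lies in the vertical plane of the bar's axis (same station x as the bar), 34 mm to the right of the bar's centre (station y), 32 mm above the bench; moves with the carriage.
- mark_pointer (a point): Set pointer, the mark: inner end of the thin black upright fin (3 mm) of a small black rider, 16 x 22 mm, 32 mm high, fixed on the aluminium rule at the plate's right edge, station y -106 mm. Axes parallel to the station's. It stands 30 to 55 mm nearer the robot (station -x) than the carriage pointer at home; on the mark both have the same station x.
- battery_pack: Loose black battery pack 63 x 98 x 43 mm standing to the left of the station; bystander; origin at the centre of its underside.
- big_nut: Loose plastic nut 38 x 43 x 20 mm to the left of the station; bystander; origin at the centre of its underside.
- steel_nut: Loose steel nut 24 x 27 x 13 mm to the left of the station; bystander; origin at the centre of its underside.

How it is judged:
On the way:
1. the lid is fully shut with the handle still home (value of joint box_lid below 0.05 rad and value of joint pull_slide below 0.01 m), for 0.2 s.
At the end, for the whole second after the job is handed in: The lid is shut (joint under 0.05 rad) with the servo inside the box, and the fingers hold the T-handle at rest (more than 4 N on it, slower than 20 mm/s) with the carriage pointer within 5 mm of the set pointer along the slide (x of pull_pointer in the frame of mark_pointer between -0.005 and 0.005 m and value of joint box_lid below 0.05 rad and contact force between the fingers and pull_slide above 4 N and velocity of joint pull_slide between -0.02 and 0.02 m/s and x of servo in the frame of test_station between -0.03 and 0.09 m and y of servo in the frame of test_station between -0.01 and 0.12 m); the arm keeps its last pose, push and grip.
It fails at once if the handle is drawn out more than 15 mm while the lid is open (over 0.1 rad) (value of joint pull_slide above 0.015 m and value of joint box_lid above 0.1 rad).
It fails at once if the battery pack is moved more than 30 mm (distance of battery_pack from where it was at the start of the episode above 0.03 m).
It fails at once if the big nut is moved more than 30 mm (distance of big_nut from where it was at the start of the episode above 0.03 m).
It fails at once if the steel nut is moved more than 30 mm (distance of steel_nut from where it was at the start of the episode above 0.03 m).
It also fails if it takes over 48 s, if anything falls off the work surface, if the arm or the gripper's body presses on something with over 40 N, if the wrist force passes 120 N, or if a joint passes its speed limit or range.

## Working session

There is one attempt and no reset: what is moved stays moved. The work goes in short steps, Python scripts to look and compute and a shell command to move; the robot and the scene stay as the last step left them, time stands still between calls to the robot, and variables do not carry over. Pictures are saved under pics/ and viewed, at most 13 in all, crops included, and the job is handed in when it is done.

```bash
mkdir -p pics; ls; python3 - <<'E'
from bench import *
import cv2,numpy as np
for n in ("side","top"):
    c=read_camera(n); cv2.imwrite(f"pics/{n}0.png",cv2.cvtColor(c["pixels"],cv2.COLOR_RGB2BGR))
    R=cv2.Rodrigues(np.array(c["rvec"]))[0]; print(n,c["fx"],c["cx"],c["cy"],-R.T@np.array(c["tvec"]),R.round(2).tolist())
s=read_state();print(s["eef_pos"],s["tcp_rot"],s["time"])
E
```

```text
pics
side 508.5588022143286 283.7970379913819 209.36401561859364 [-0.14951012  0.4987825   0.52616295] [[-0.36, -0.93, 0.01], [-0.48, 0.18, -0.86], [0.8, -0.31, -0.52]]
top 437.1873313518193 277.87336386471577 210.61042111613463 [0.48022328 0.24583591 0.94126559] [[-0.03, -1.0, 0.02], [-1.0, 0.03, -0.08], [0.08, -0.02, -1.0]]
[ 0.25595357 -0.51412031  0.23020072] [ 9.73464222e-01  2.28836828e-01 -9.89897747e-05 -1.05089473e-03] 0.1
```

View pics/top0.png

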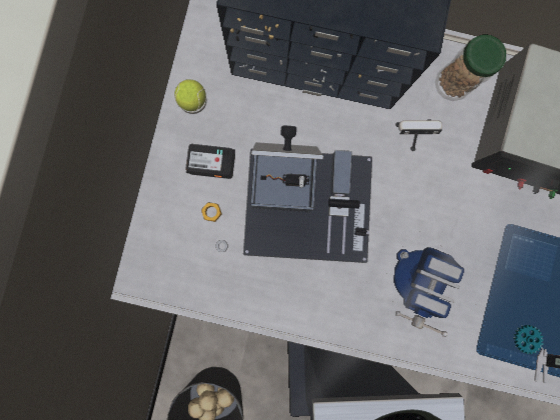

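View pics/side0.png

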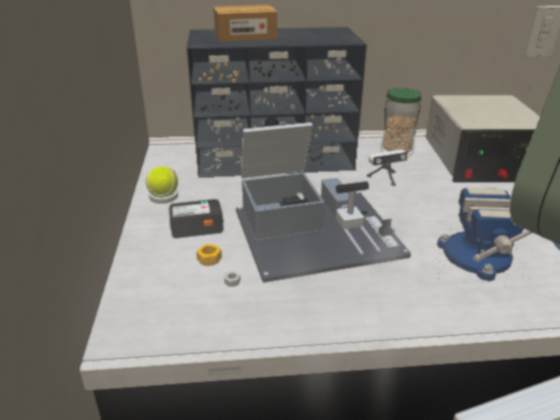

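The top view shows the plate with corners near (250,150), (371,157), (367,262) and (245,255). The open lid's edge is at row ~153 with its knob at (288,135), the T-bar is at (344,204) and the rider at (361,231). The battery and nuts are to the left, and the lid stands up in the side view.

```bash
cat > h.py <<'E'
from bench import *
import cv2,numpy as np
from scipy.spatial.transform import Rotation as Ro
def cam(n):
    c=read_camera(n); R=cv2.Rodrigues(np.array(c["rvec"]))[0]; t=np.array(c["tvec"]).ravel()
    c["R"]=R;c["t"]=t;c["C"]=-R.T@t; c["bgr"]=cv2.cvtColor(c["pixels"],cv2.COLOR_RGB2BGR); return c
def ray(c,uv): 
    u=np.array([(uv[0]-c["cx"])/c["fx"],(uv[1]-c["cy"])/c["fy"],1.]); return c["R"].T@u
def onz(c,uv,z):
    d=ray(c,uv); return c["C"]+d*(z-c["C"][2])/d[2]
def proj(c,p):
    q=c["R"]@np.array(p)+c["t"]; return np.array([c["fx"]*q[0]/q[2]+c["cx"],c["fy"]*q[1]/q[2]+c["cy"]])
E
python3 - <<'E'
from h import *
c=cam("top")
g=cv2.cvtColor(c["bgr"],cv2.COLOR_BGR2GRAY)
m=(g<110).astype(np.uint8); m=cv2.morphologyEx(m,cv2.MORPH_OPEN,np.ones((3,3)))
roi=np.zeros_like(m); roi[140:275,240:380]=1; m*=roi
m[:,:]=cv2.morphologyEx(m,cv2.MORPH_CLOSE,np.ones((9,9)))
k=max(cv2.findContours(m,0,2)[0],key=cv2.contourArea)
q=cv2.approxPolyDP(cv2.convexHull(k),4,True)[:,0]; print(q.tolist())
# edges: left x, right, bottom lines through contour points
P=k[:,0].astype(float)
def line(sel):
    vx,vy,x,y=cv2.fitLine(P[sel].astype(np.float32),cv2.DIST_HUBER,0,.01,.01).ravel();return np.cross([x,y,1],[x+vx,y+vy,1])
L=line((P[:,0]<256)&(P[:,1]>165)&(P[:,1]<248));Rr=line((P[:,0]>364)&(P[:,1]>165)&(P[:,1]<255));B=line((P[:,1]>250)&(P[:,0]>255)&(P[:,0]<360))
T=line((P[:,1]<162)&(P[:,0]>352)&(P[:,0]<368)) 
I=lambda a,b:(lambda v:v[:2]/v[2])(np.cross(a,b))
bl,br,tr=I(L,B),I(Rr,B),I(Rr,T)
W=[onz(c,p,.012) for p in(bl,br,tr)]
print(bl,br,tr,W,np.linalg.norm(W[0]-W[1]),np.linalg.norm(W[1]-W[2]))
ex=np.array(W[0]-W[1])[:2]; yaw=np.arctan2(ex[1],ex[0])-np.pi/2
Rm=np.array([[np.cos(yaw),-np.sin(yaw)],[np.sin(yaw),np.cos(yaw)]])
o=(W[0][:2]+W[1][:2])/2-Rm@[-.130,-.0025]
print("yaw",yaw,"o",o)
cv2.imwrite("pics/crop.png",cv2.resize(c["bgr"][140:270,240:380],None,fx=5.5,fy=4.5*0+4.6,interpolation=cv2.INTER_CUBIC))
for n in("top","side"):
    cc=cam(n)
    for nm,p in dict(bar=[-.015,-.065,.09],L=[-.015,-.035,.09],R=[-.015,-.095,.09],hinge=[.09,.055,.0775],rim=[-.03,.055,.077],pp=[-.015,-.099,.032]).items():
        print(n,nm,proj(cc,[*(o+Rm@p[:2]),p[2]]).round(1))
E
```

```text
[[256, 143], [290, 140], [367, 156], [371, 177], [363, 262], [247, 255], [249, 167]]
[243.24140009 253.832108  ] [365.92323271 262.4833034 ] [371.79925535 160.50703464] [array([0.46316326, 0.29892369, 0.012     ]), array([0.43727956, 0.0394666 , 0.012     ]), array([0.65586286, 0.01690893, 0.012     ])] 0.26074498427224374 0.21974419051374383
yaw -0.09943202891911884 o [0.57982747 0.15877792]
top bar [343.6 202.8]
top L [328.4 201.7]
top R [358.8 203.9]
top hinge [286.1 147.1]
top rim [281.9 206.6]
top pp [355.  206.7]
side bar [351.2 187.1]
side L [335.5 189.1]
side R [366.7 185.1]
side hinge [272.3 174.9]
side rim [289.1 205.8]
side pp [365.8 212.2]
```

View pics/crop.png

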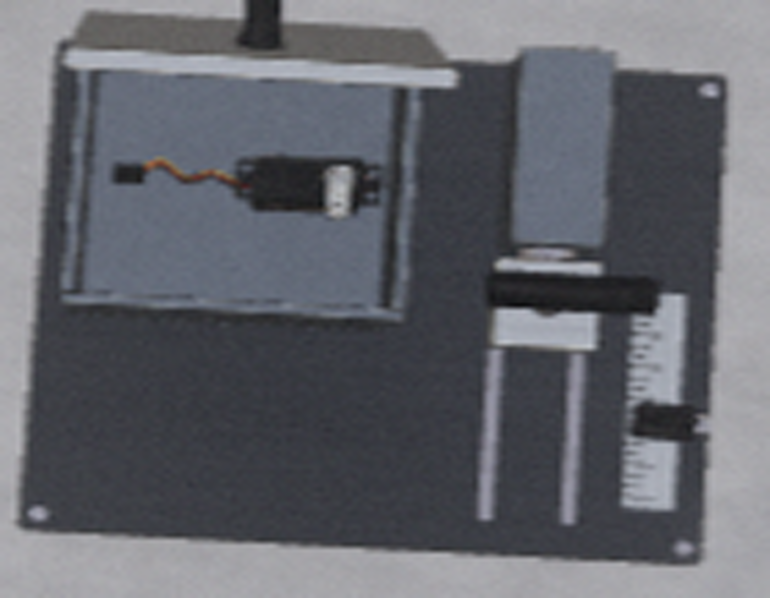

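The crop shows the T-bar from (489,290) to (657,295) and the rider top at (635–697, 402–438). The free edge of the lid is the bright strip from (62,60) to (458,80). The predicted bar position agrees with the picture to about 1 px.

```bash
cat >> h.py <<'E'
yaw=-.100; o=np.array([.5795,.1588]); Rm=np.array([[np.cos(yaw),-np.sin(yaw)],[np.sin(yaw),np.cos(yaw)]])
def st2w(p): return np.array([*(o+Rm@np.array(p[:2])),p[2]])
def w2st(p): return np.array([*(Rm.T@(np.array(p[:2])-o)),p[2]])
def tostat():
    s=read_state(); r=Ro.from_quat(s["tcp_rot"]).as_matrix(); return s,r
E
python3 - <<'E'
from h import *
from scipy.optimize import brentq
c=cam("top")
px=lambda u,v:(240+u/5.5,140+v/4.6)
for a in [(65,68),(458,87)]:
    def f(th):
        return w2st(onz(c,px(*a),.0775+.12*np.sin(th)))[0]-(.09-.12*np.cos(th))
    ths=np.linspace(.6,1.5,10);print([round(f(t)*1e3,1) for t in ths])
    try:
        th=brentq(f,.6,1.5);print("theta",th,w2st(onz(c,px(*a),.0775+.12*np.sin(th))))
    except Exception as e:print(e)
s=cam("side")
for th in (.8,.9,1.,1.1,1.2,1.3):
    print(th,[proj(s,st2w([.09-.12*np.cos(th)+.008*np.sin(th),y,.0775+.12*np.sin(th)+.008*np.cos(th)])).round(1).tolist() for y in(.1175,-.0075)],[proj(s,st2w([.09-.12*np.cos(th),y,.0775+.12*np.sin(th)])).round(1).tolist() for y in(.1175,-.0075)])
for z in(.032,):
    print("rider c",w2st(onz(c,px(666,420),z)),w2st(onz(c,px(635,420),z)))
print("bar",w2st(onz(c,px(489,290),.09)),w2st(onz(c,px(657,295),.09)))
for n,p in dict(pushpt=[.09,.093,.17],bar=[-.015,-.065,.071]).items(): print(n,st2w(p))
E
```

```text
[np.float64(64.8), np.float64(55.5), np.float64(45.6), np.float64(34.9), np.float64(23.7), np.float64(12.1), np.float64(0.2), np.float64(-12.0), np.float64(-24.2), np.float64(-36.4)]
theta 1.2013176683198277 [0.04666448 0.11644393 0.18940189]
[np.float64(67.0), np.float64(57.8), np.float64(47.8), np.float64(37.1), np.float64(25.9), np.float64(14.3), np.float64(2.3), np.float64(-9.9), np.float64(-22.1), np.float64(-34.3)]
theta 1.2190607623226581 [ 0.04865668 -0.0082766   0.19015314]
0.8 [[247.4, 151.1], [318.0, 143.8]] [[248.2, 155.5], [318.9, 148.0]]
0.9 [[246.1, 144.8], [316.5, 137.8]] [[246.9, 149.0], [317.5, 141.8]]
1.0 [[244.8, 139.0], [314.8, 132.2]] [[245.7, 142.9], [315.9, 135.9]]
1.1 [[243.5, 133.7], [313.0, 127.1]] [[244.3, 137.3], [314.2, 130.5]]
1.2 [[242.1, 129.0], [311.1, 122.6]] [[243.0, 132.2], [312.4, 125.6]]
1.3 [[240.7, 124.9], [309.2, 118.7]] [[241.6, 127.7], [310.5, 121.3]]
rider c [-0.06523066 -0.11473718  0.032     ] [-0.06607899 -0.10295065  0.032     ]
bar [-0.01716136 -0.03617568  0.09      ] [-0.01489626 -0.09631204  0.09      ]
pushpt [0.67833488 0.24235038 0.17      ]
bar [0.55808577 0.09562223 0.071     ]
```

```bash
python3 - <<'E'
from h import *
c=cam("side"); cv2.imwrite("pics/scrop.png",cv2.resize(c["bgr"][110:260,230:410],None,fx=4,fy=4,interpolation=cv2.INTER_CUBIC))
E
```

```text
(no output)
```

View pics/scrop.png

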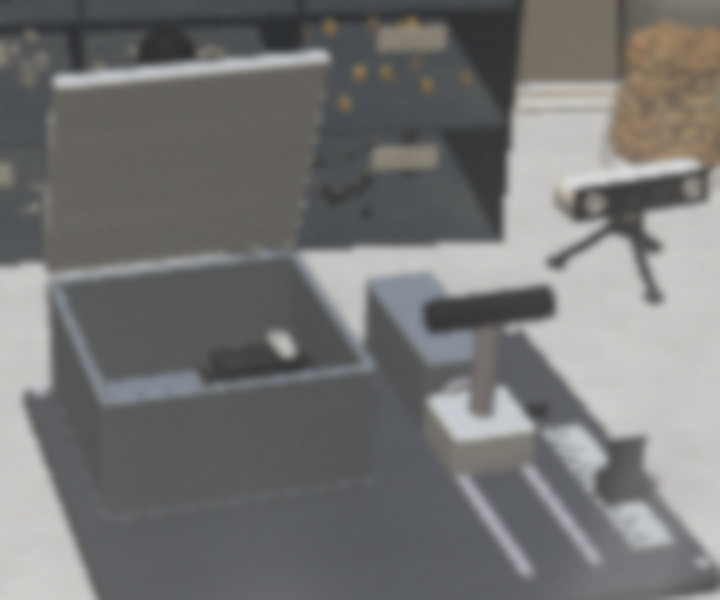

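θ is about 1.2 rad. The side crop agrees: lid top edge at (55–330, 80–55), carriage pointer at (545,410), rider at (625,470). I'll start by raising the tool, turning it (tool y along station x) and closing the gripper.

```bash
python3 -m pendant '[[[0,0,-1,0,0,-0.145,1],[0,0,-1,0,0,-0.145,1],[0,0,-1,0,0,-0.145,1],[0,0,-1,0,0,-0.145,1],[0,0,-1,0,0,-0.145,1],[0,0,-1,0,0,-0.145,1],[0,0,-1,0,0,-0.145,1]]]' 20
cat > d.py <<'E'
import sys
from h import *
s=read_state(); r=Ro.from_quat(s["tcp_rot"]).as_matrix(); p=np.array(s["eef_pos"])
print("t",round(s["time"],2),"station",w2st(p).round(4),"ytool yaw",np.arctan2(r[1,1],r[0,1]).round(3),"zt",r[:,2].round(3),"F",np.round(s["ft_force"],1),"gap",round(s["finger_gap"],4),s["grasp_force"])
if len(sys.argv)>3: print("tool delta cm",(r.T@(st2w([float(a) for a in sys.argv[1:4]])-p)*100).round(2))
E
python3 d.py .098 .095 .30
```

```text
time: 1.1
eef_pos: [0.2562, -0.5147, 0.3017]
tcp_rot: [0.738, 0.675, 0.0, -0.0]
ft_force: [-0.1, 0.9, 0.3]
finger_gap: 0.0003
grasp_force: 0.0
t 1.1 station [-0.2545 -0.7024  0.3017] ytool yaw -0.088 zt [-0.  0. -1.] F [-0.1  0.9  0.3] gap 0.0003 0.0
tool delta cm [79.31 36.2   0.17]
```

```bash
python3 -m pendant '[[[4.4,2,0,0,0,0,1],[4.4,2,0,0,0,0,1],[4.4,2,0,0,0,0,1],[4.4,2,0,0,0,0,1],[4.4,2,0,0,0,0,1],[4.4,2,0,0,0,0,1],[4.4,2,0,0,0,0,1],[4.4,2,0,0,0,0,1],[4.4,2,0,0,0,0,1],[4.4,2,0,0,0,0,1],[4.4,2,0,0,0,0,1],[4.4,2,0,0,0,0,1]]]' >/dev/null; python3 d.py .098 .095 .30
```

```text
t 2.3 station [-0.0171 -0.1711  0.3015] ytool yaw -0.094 zt [ 0.001 -0.    -1.   ] F [ 0.8 -0.6  0.8] gap -0.0001 0.0
tool delta cm [26.53 11.68  0.16]
```

```bash
python3 -m pendant '[[[4.4,1.9,0,0,0,0,1],[4.4,1.9,0,0,0,0,1],[4.4,1.9,0,0,0,0,1],[4.4,1.9,0,0,0,0,1],[4.4,2,0,0,0,0,1],[4.4,2,0,0,0,0,1],[0,0,0,0,0,0,1],[0,0,0,0,0,0,1]]]' >/dev/null; python3 d.py .098 .095 .165
python3 - <<'E'
from h import *
c=cam("wrist"); cv2.imwrite("pics/w1.png",c["bgr"])
E
```

```text
t 3.1 station [0.0964 0.0925 0.2994] ytool yaw -0.092 zt [-0.003 -0.001 -1.   ] F [ 0.1  0.4 -0.3] gap -0.0004 0.0
tool delta cm [ 0.27  0.19 13.44]
```

View pics/w1.png

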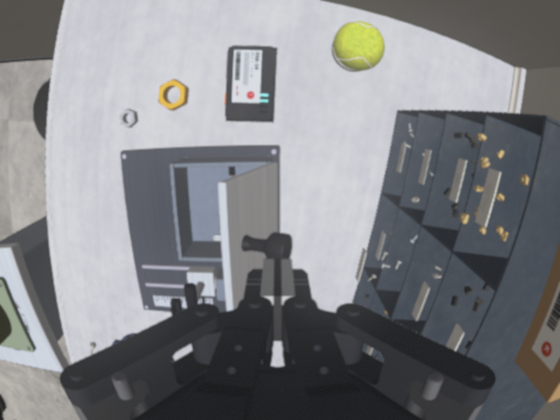

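The wrist view shows the lid's outer face, the knob at (280,245) and the fingertips near (277,275). I'll check these against the predicted positions.

```bash
python3 - <<'E'
from h import *
c=cam("wrist"); print(c["C"],w2st(c["C"]))
def fp(p):
    q=c["R"]@np.array(p)+c["t"]; K=np.array([[c["fx"],0,c["cx"]],[0,c["fy"],c["cy"]],[0,0,1.]])
    return cv2.fisheye.projectPoints(q.reshape(1,1,3),np.zeros(3),np.zeros(3),K,np.zeros(4))[0].ravel().round(1)
th=1.2
for n,p in dict(edgeL=[.09-.12*np.cos(th),.1175,.0775+.12*np.sin(th)],edgeR=[.09-.12*np.cos(th),-.0075,.0775+.12*np.sin(th)],knob=[.09-.09*np.cos(th)+.043*np.sin(th),.055,.0775+.09*np.sin(th)+.043*np.cos(th)],hingeL=[.098,.1175,.08],cornerFL=[.1,.13,.012],cornerNL=[-.13,.13,.012],tcp=w2st(read_state()["eef_pos"])).items(): print(n,fp(st2w(p)))
E
```

```text
[0.69308177 0.31663843 0.44266712] [0.09725679 0.16838915 0.44266712]
edgeL [214.2 180. ]
edgeR [222.8 311.7]
knob [277.2 246.6]
hingeL [278.1 160.8]
cornerFL [279.6 144.4]
cornerNL [119.  149.1]
tcp [275.5 279.1]
```

Every projection matches the picture within a few pixels. Next I descend behind the lid.

```bash
python3 -m pendant '[[[0.1,0,4,0,0,0,1],[0.1,0,4,0,0,0,1],[0,0.1,4,0,0,0,1],[0,0,1.2,0,0,0,1],[0,0,0,0,0,0,1]]]' >/dev/null; python3 d.py .074 .095 .173
python3 -c "
import numpy as np
for th in np.arange(1.2,-.01,-.1): print(round(th,1),(np.array([.09-.105*np.cos(th)+.008*np.sin(th)+.0145,.0775+.105*np.sin(th)+.008*np.cos(th)])*100).round(2))"
```

```text
t 3.7 station [0.0962 0.0917 0.1673] ytool yaw -0.096 zt [-0.005 -0.001 -1.   ] F [-0.8 -0.   0. ] gap 0.0 0.0
tool delta cm [ 0.34 -2.23 -0.56]
1.2 [ 7.39 17.83]
1.1 [ 6.4  17.47]
1.0 [ 5.45 17.02]
0.9 [ 4.55 16.47]
0.8 [ 3.71 15.84]
0.7 [ 2.93 15.13]
0.6 [ 2.24 14.34]
0.5 [ 1.62 13.49]
0.4 [ 1.09 12.58]
0.3 [ 0.66 11.62]
0.2 [ 0.32 10.62]
0.1 [0.08 9.59]
-0.0 [-0.05  8.55]
```

```bash
python3 -m pendant '[[[0,-1.2,0,0,0,0,1],[0,-1,0,0,0,0,1],[0,-1,0,0,0,0,1],[0,-1,0,0,0,0,1],[0,-0.9,0.2,0,0,0,1],[0,-0.8,0.6,0,0,0,1],[0,-0.8,0.7,0,0,0,1],[0,-0.7,0.8,0,0,0,1],[0,0,0,0,0,0,1]]]' ; python3 d.py .0109 .095 .1258
```

```text
time: 4.6
eef_pos: [0.6098, 0.2491, 0.1436]
tcp_rot: [0.739, 0.673, -0.002, -0.001]
ft_force: [-0.0, -0.3, -0.3]
finger_gap: 0.0006
grasp_force: 0.0
t 4.6 station [0.0211 0.0929 0.1436] ytool yaw -0.093 zt [-0.005 -0.001 -1.   ] F [-0.  -0.3 -0.3] gap 0.0006 0.0
tool delta cm [ 0.22 -1.01  1.79]
```

```bash
python3 -m pendant '[[[0,-0.5,0.9,0,0,0,1],[0,-0.5,0.9,0,0,0,1],[0,-0.4,0.9,0,0,0,1],[0,-0.4,1,0,0,0,1],[0,-0.2,1,0,0,0,1],[0,-0.1,0.8,0,0,0,1],[0,0,0.4,0,0,0,1],[0,0,0,0,0,0,1]]]' ; python3 d.py 0 .095 .0855
python3 - <<'E'
from h import *
c=cam("side"); cv2.imwrite("pics/s2.png",cv2.resize(c["bgr"][110:260,230:410],None,fx=3,fy=3))
E
```

```text
time: 5.4
eef_pos: [0.5914, 0.251, 0.0866]
tcp_rot: [0.74, 0.673, -0.0, -0.0]
ft_force: [-0.1, -0.3, 0.4]
finger_gap: -0.0
grasp_force: 0.0
t 5.4 station [0.0027 0.0929 0.0866] ytool yaw -0.094 zt [-0.001 -0.    -1.   ] F [-0.1 -0.3  0.4] gap -0.0 0.0
tool delta cm [ 0.21 -0.26  0.11]
```

View pics/s2.png

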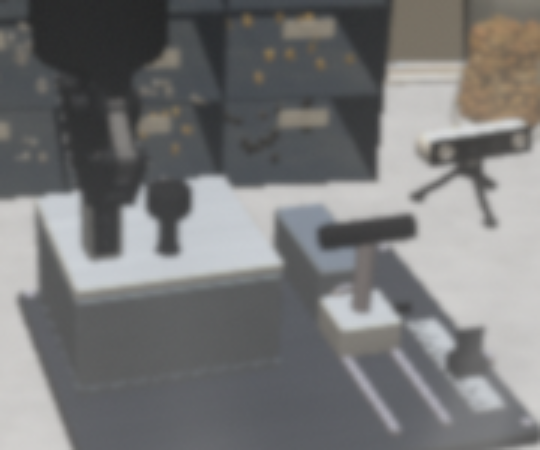

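The lid looks shut, or nearly so, with the fingertips on it at (103,250) and the knob beside them. I'll press gently to finish it.

```bash
python3 -m pendant '[[[0,-1,0.2,0,0,0,1],[0,-0.5,0.2,0,0,0,1],[0,0,0.1,0,0,0,1],[0,0,0,0,0,0,1],[0,0,0,0,0,0,1]]]' ; python3 d.py
```

```text
time: 5.95
eef_pos: [0.579, 0.2528, 0.0855]
tcp_rot: [0.739, 0.673, 0.003, 0.002]
ft_force: [1.6, -0.9, 6.7]
finger_gap: -0.0
grasp_force: 3.7
t 5.95 station [-0.0099  0.0935  0.0855] ytool yaw -0.094 zt [ 0.007  0.001 -1.   ] F [ 1.6 -0.9  6.7] gap -0.0 3.7177721629814187
```

The lid is shut: z 85.5 mm with 6.7 N of push. Next I lift off, part-open the gripper and go above the bar.

```bash
python3 -m pendant '[[[0,0,-2,0,0,0,1],[0,0,-3,0,0,0,0],[0,0,-4,0,0,0,-0.3],[-4,0,-0.5,0,0,0,-0.3],[-4,0,0,0,0,0,-0.3],[-4,0,0,0,0,0,-0.3],[-4,0,0,0,0,0,-0.3],[0,0,0,0,0,0,-0.3]]]' >/dev/null ; python3 d.py -.0155 -.065 .071
python3 - <<'E'
from h import *
c=cam("wrist"); cv2.imwrite("pics/w2.png",c["bgr"]) 
K=np.array([[c["fx"],0,c["cx"]],[0,c["fy"],c["cy"]],[0,0,1.]])
for n,p in dict(barL=[-.015,-.035,.09],barR=[-.015,-.095,.09],rider=[-.065,-.106,.032],pp=[-.015,-.099,.032],lidNR=[-.03,-.0075,.0855]).items():
    q=c["R"]@st2w(p)+c["t"]; print(n,cv2.fisheye.projectPoints(q.reshape(1,1,3),np.zeros(3),np.zeros(3),K,np.zeros(4))[0].ravel().round(1))
E
```

```text
t 6.75 station [-0.0117 -0.0712  0.1774] ytool yaw -0.099 zt [-0.    -0.002 -1.   ] F [ 0.1  0.1 -0.3] gap 0.0553 0.0
tool delta cm [ 0.64 -0.37 10.64]
barL [271.4 172.7]
barR [271.8 250.1]
rider [220.7 235.8]
pp [272.9 229.1]
lidNR [250.4 134.1]
```

View pics/w2.png

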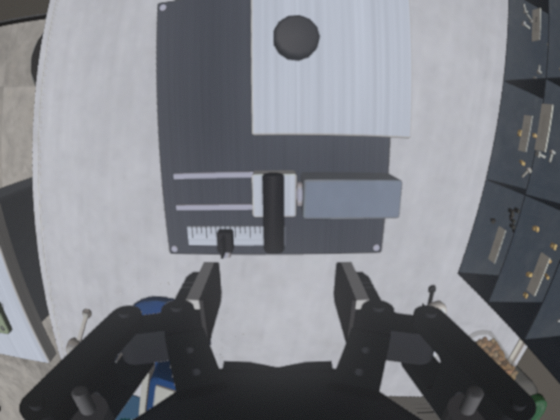

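The lid is flat and the bar runs vertically at column 273, rows 173–253. The rider is at about (225,241) and the fingers straddle the bar's column. Now I descend and grasp.

```bash
python3 -m pendant '[[[0.3,-0.1,3,0,0,0,-0.3],[0.3,-0.1,3,0,0,0,-0.3],[0,0,3,0,0,0,-0.3],[0,0,1.6,0,0,0,-0.3],[0,0,0,0,0,0,-0.3]]]' >/dev/null ; python3 d.py; python3 -m pendant '[[[0,0,0,0,0,0,1],[0,0,0,0,0,0,1],[0,0,0,0,0,0,1],[0,0,0,0,0,0,1],[0,0,0,0,0,0,1],[0,0,0,0,0,0,1]]]' 60 >/dev/null; python3 d.py
```

```text
t 7.3 station [-0.0166 -0.0599  0.0681] ytool yaw -0.092 zt [-0.007  0.    -1.   ] F [ 0.4 -0.3  0.1] gap 0.0553 0.0
t 7.9 station [-0.0147 -0.0604  0.0731] ytool yaw -0.094 zt [-0.003  0.001 -1.   ] F [-6.4  1.8  7.4] gap 0.0142 58.34602653980255
```

```bash
python3 -m pendant '[[[0,-0.5,0,0,0,0,1],[0,-1,0,0,0,0,1],[0,-1,0,0,0,0,1],[0,-1,0,0,0,0,1],[0,-1,0,0,0,0,1],[0,0,0,0,0,0,1],[0,0,0,0,0,0,1]]]' 80 >/dev/null; python3 d.py
python3 - <<'E'
from h import *
c=cam("wrist"); a=c["bgr"]; d=cam("side")["bgr"][170:260,310:410]
b=cam("top")["bgr"][180:250,310:380]
f=lambda i,w,h:cv2.resize(i,(w,h),interpolation=cv2.INTER_CUBIC)
np.save("w.npy",a)
cv2.imwrite("pics/p3.png",np.vstack([np.hstack([f(d,400,360),f(b,360,360)]),f(a[130:330,130:510],760,240*1)]))
E
```

```text
t 8.6 station [-0.0535 -0.0607  0.0732] ytool yaw -0.094 zt [ 0.012  0.001 -1.   ] F [10.9  1.3 -6.2] gap 0.0134 78.56938004493713
```

View pics/p3.png

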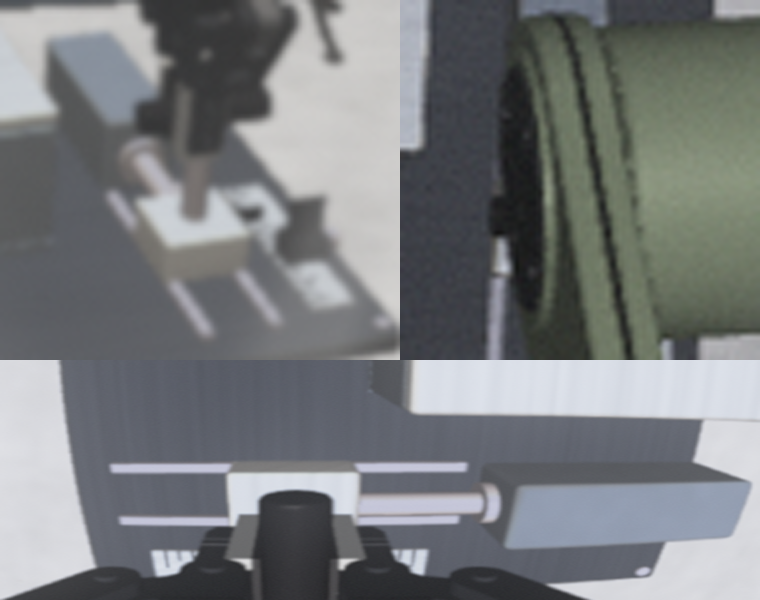

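The side crop (top left) shows the carriage drawn out and pointer tip near (262,212), short of the rider at (305,225). I'll enlarge for accurate pixels.

```bash
python3 - <<'E'
from h import *
a=np.mean([cam("side")["bgr"].astype(float) for _ in range(4)],0)[205:250,360:400]
a=cv2.normalize(a,None,0,255,cv2.NORM_MINMAX).astype(np.uint8)
i=cv2.resize(a,None,fx=13,fy=13,interpolation=cv2.INTER_CUBIC)
for k in range(0,40,5): cv2.putText(i,str(360+k),(k*13,10),0,.35,(0,0,255));cv2.line(i,(k*13+6,12),(k*13+6,18),(0,0,255))
for k in range(0,45,5): cv2.putText(i,str(205+k),(0,k*13+10),0,.35,(0,255,255));cv2.line(i,(25,k*13+6),(32,k*13+6),(0,255,255))
cv2.imwrite("pics/z4.png",i)
c=cam("side")
for n,p in dict(fintop=[-.0625,-.106,.032],finbase=[-.0625,-.106,.02],finright=[-.0625,-.128,.032],pp=[-.0535,-.099,.032],pp2=[-.0625,-.099,.032]).items(): print(n,proj(c,st2w(p)).round(1))
E
```

```text
fintop [379.9 225.1]
finbase [379.2 230.7]
finright [391.1 223.4]
pp [374.3 223. ]
pp2 [376.3 225.6]
```

View pics/z4.png

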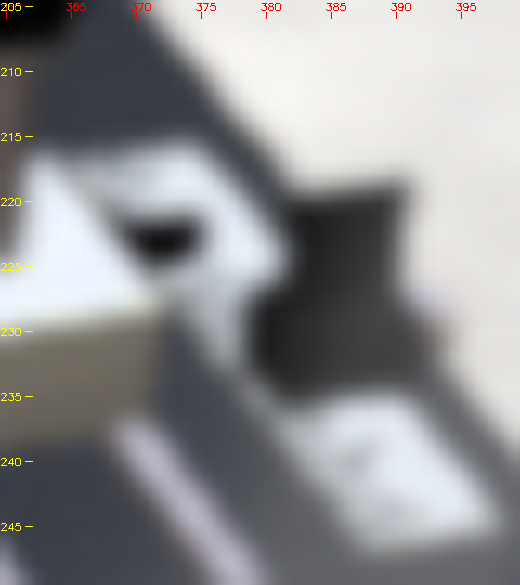

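The pointer tip is at about (375.3,222.6). The fin's top edge runs (382,219.7)–(391,218.5), so its top is 44 mm above the bench. That leaves about 10 mm, so I draw on slowly.

```bash
python3 -m pendant '[[[0,-0.3,0,0,0,0,1],[0,-0.3,0,0,0,0,1],[0,-0.3,0,0,0,0,1],[0,0,0,0,0,0,1],[0,0,0,0,0,0,1],[0,0,0,0,0,0,1]]]' >/dev/null; python3 d.py
python3 - <<'E'
from h import *
cs=cam("side")
a=np.mean([cam("side")["bgr"].astype(float) for _ in range(4)],0)[205:250,360:400]
a=cv2.normalize(a,None,0,255,cv2.NORM_MINMAX).astype(np.uint8)
i=cv2.resize(a,None,fx=9,fy=9,interpolation=cv2.INTER_CUBIC)
w=cv2.imread("pics/w2.png")[220:265,180:290]; w=cv2.resize(w,None,fx=4,fy=9,interpolation=cv2.INTER_CUBIC)
for k in range(0,40,5): cv2.putText(i,str(360+k),(k*9,10),0,.35,(0,0,255))
for k in range(0,45,5): cv2.putText(i,str(205+k),(0,k*9+8),0,.35,(0,255,255))
for k in range(0,110,10): cv2.putText(w,str(180+k),(k*4,10),0,.35,(0,0,255))
cv2.imwrite("pics/z5.png",np.hstack([i,w]))
E
```

```text
t 9.6 station [-0.0615 -0.0608  0.0733] ytool yaw -0.094 zt [ 0.014  0.001 -1.   ] F [12.1  1.1 -7.8] gap 0.0135 78.6038339138031
```

View pics/z5.png

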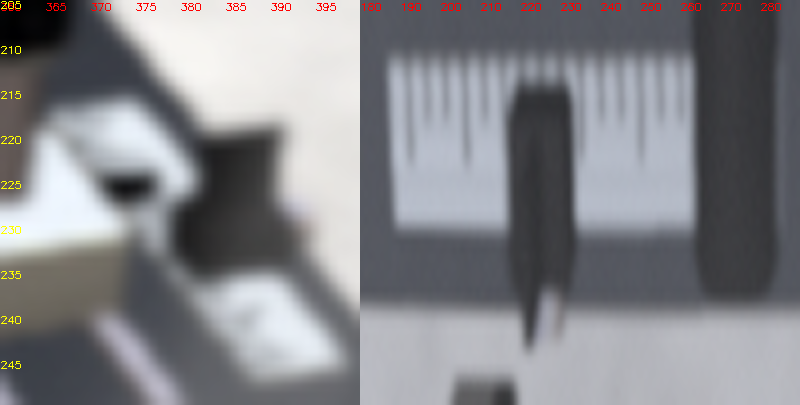

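The pointer tip is now at (376.2,225.2). The wrist view taken before the grasp puts the fin (col 222.5, z 44 mm) 48.3 mm from the bar (col 274.4), and the side view agrees. Travel so far is about 46.5 mm, so I draw 2 mm more.

```bash
python3 -m pendant '[[[0,-0.2,0,0,0,0,1],[0,0,0,0,0,0,1],[0,0,0,0,0,0,1],[0,0,0,0,0,0,1],[0,0,0,0,0,0,1],[0,0,0,0,0,0,1],[0,0,0,0,0,0,1],[0,0,0,0,0,0,1]]]' >/dev/null; python3 d.py
python3 - <<'E'
from h import *
a=np.mean([cam("side")["bgr"].astype(float) for _ in range(4)],0)
c=cam("side"); g=a.mean(2)
# pointer row: darkness centroid in columns 372..375
for col in range(371,377):
    r=np.arange(217,232); v=np.clip(120-g[217:232,col],0,None); print(col,(r*v).sum()/(v.sum()+1e-9),v.max())
for x in(-.060,-.062,-.064,-.066): print(x,proj(c,st2w([x,-.099,.032])).round(1),proj(c,st2w([x,-.106,.044])).round(1))
i=cv2.resize(a[120:260,230:410].astype(np.uint8),None,fx=4,fy=4,interpolation=cv2.INTER_CUBIC);cv2.imwrite("pics/f.png",i)
E
```

```text
t 10.65 station [-0.0633 -0.0608  0.0733] ytool yaw -0.095 zt [ 0.014  0.001 -1.   ] F [12.1  0.8 -8.3] gap 0.0134 78.51483106613159
371 0.0 0.0
372 225.55789472971924 17.66666666666667
373 225.95186640205165 40.75
374 226.04379561823802 46.25
375 225.97445255227032 43.33333333333333
376 225.83746556100544 32.5
-0.06 [375.7 224.9] [380.  218.7]
-0.062 [376.2 225.5] [380.5 219.3]
-0.064 [376.6 226. ] [381.  219.9]
-0.066 [377.1 226.6] [381.4 220.4]
```

View pics/f.png

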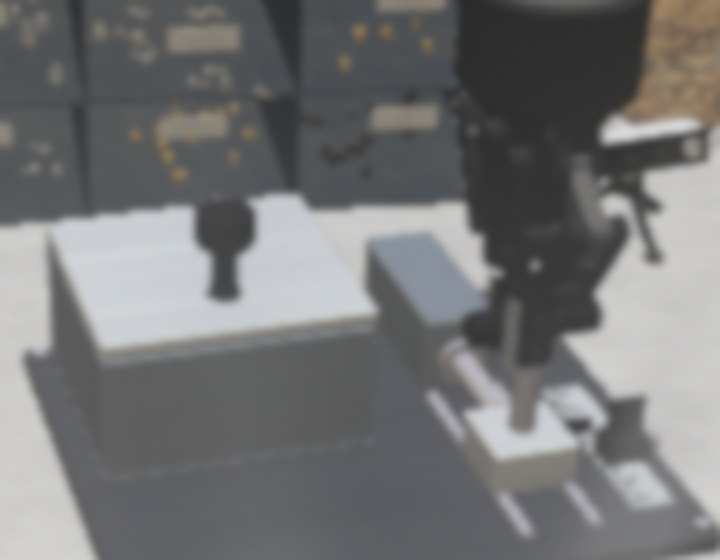

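The lid is shut flat. The pointer reads x ≈ -63.6 mm and the fin ≈ -63.3 mm, and the grip is steady at 78 N with a 12 N pull, so I hand in.

```bash
python3 -c "
from bench import *
print(hand_in())"
```

```text
the job is handed in; nothing more can be done
None
```

I shut the lid first, then drew the T-handle out and handed the job in with the gripper still holding it on the mark; by my camera measurement the pointers were within about 1 mm, and no verdict came back.

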